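Clear the jammed clothes-peg chute

ROBOT

A 6-joint arm with a two-finger parallel gripper is mounted at the origin on the work surface. World frame = base frame: x ahead of the robot, y to its left, z up, the work surface at z = 0. Lengths are in m, angles in rad, forces in N, time in s.
With the tool pointing down it reaches from about 0.425 to 0.925 m from the base axis. Payload 12.5 kg.
Tool frame: the origin (TCP) lies between the finger pads; the fingertips stand 11 mm ahead of it and the grasp point (between the pads) lies 8 mm behind it; z points along the fingers, y is the line along which they close (so a half turn about z gives the same grasp; the last joint's range is limited). The gripper opens to 85 mm and grips with 20 to 120 N. Pads are 22 mm wide; open, the fingers measure 114 mm over their backs; the gripper's body (76 mm by 85 mm) begins 54 mm behind the grasp point. The pads swing forward as they close: fully open they stand 13 mm farther back than shut.
Start: joints at [1.127, 0.491, 1.559, -0, 1.092, -0.106], TCP at [0.207, 0.59, 0.242] pointing down, gripper open.
Joint ranges: [-3.1, 3.1], [-0.84, 2.19], [0.05, 2.79], [-1.13, 4.28], [0.06, 2.93], [-2.69, 2.69]. Speed limits (rad/s): [2.22, 2.22, 2.79, 3.14, 3.14, 3.14].

INTERFACE

Orientations are given as a 3x3 rotation matrix whose columns are the frame's x, y, z axes.
In Python, from plant import env, optics gives the robot as it stands.
- The arm moves only by the shell command python3 -m inch 'ROWS' [OPENING] [FORCE]. ROWS is a JSON object of lists of equal length, an entry for each row: "travel": the shift along the tool's x, y, z in mm, a list of three; "roll": the turn about the tool's z in rad. In form: {"travel": [[dx, dy, dz], ...], "roll": [roll, ...]}. A call has 1 to 5 rows; each row is the pose to reach, as a shift and turn from the pose commanded when the call began, along the tool's axes at that moment; what a row does not reach only later rows make up. A row lasts 1/12 s, in which the tool goes at most 41.7 mm and 7.16 degrees, less where a joint would pass 70% of its speed; a pose out of reach is approached as far as the arm can. A call with a gripper value outside its range is refused whole. OPENING is the gripper's target within -1 to 1 (shut at 1, half-way at 0, fully open at -1), set as the call begins (- or left out, the last holds). The fingers move at their own pace and stop on an object; FORCE is the grip in N (left out, the last holds). Time passes only in rows, so rows that repeat a pose let the fingers close. It gives the time, the measured TCP pose, the force, the opening and the grip force at its end, in the units of the state.
- env.observe(): the state, without advancing time (a new reading comes with each control period).
- optics.get_image(name): name is "scene" or "top" or "wrist"; returns a dict with "pixels" (420x560x3 uint8, red, green, blue), "mtx" (3x3 intrinsics, pixels), "cam_to_world" (4x4, takes a point from camera to world coordinates); the wrist camera has in their place "hand_eye" (4x4, takes a point from camera to tool coordinates, whose origin is the TCP and whose axes are the flange's). Camera axes: x right, y down, z forward; pixel columns grow to the right and rows downward; lengths in m; the calibration is good to about 2 mm. A picture is of the moment at which its call begins: read the wrist's pose just before it. There is no depth.
- env.finish_job(): hands the job in; it is judged then, once.
The state is a dict: "time": time; "joints": joint angles; "qvel": joint speeds; "joint_torque": joint torques, N m; "tool_pos": TCP position; "tool_rot": TCP orientation; "wrist_force": force on the tool from outside, world axes, zero at the start; "moment": the same for the moment, N m; "finger_gap": finger opening in m; "grasp_force": force on a finger pad.
Only numpy, scipy, OpenCV 4.12 (cv2) and the standard library are available. Lean on these libraries where they do the work, as an engineer would, in place of code of your own. Each camera call takes 0.05 s, during which the arm holds its last target. There are 200 camera calls.

TASK

A clothes peg is jammed across the chute of the wooden peg dispenser, under its hood. First take the peg that lies loose in the dispenser's top tray and put it in the grey basket; then push the jammed peg back up the ramp until it lies flat and wholly in the level top tray, lift it out from there and put it in the basket too. Leave both pegs lying inside the basket and do not shift anything else on the table.

Things in the scene. Friction and masses are not known exactly. Their poses are not given: they have to be found in the camera images.
- dispenser: Fixed teak-veneer clothes-peg dispenser: a level top tray and, falling from it, a ramp that narrows to a throat. Origin: on the table below the crest where tray and ramp meet; own x points up the chute (low mouth to tray), y left of that, z up; yaw only. The tray spans x 0 to 150, the ramp x 0 to -160 mm. Smooth wood: pegs slide down the ramp by themselves but stay on the level tray.
- tray_centre (a point): Middle of the top tray's floor (dispenser x 75, y 0, 90 mm above the table); axes as the dispenser. Floor level, 150 mm long (x), 124 mm wide inside (y); walls 4 mm thick rise 30 mm above the floor on three sides; no wall on the ramp side (x = 0).
- hood_slot (a point): Middle of the slot in the hood, top face (dispenser x -49, y 0, 106 mm above the table). Hood: two 3 mm plates, tops 33 mm above the ramp floor (square to it), over the tapered part, from 4 to 75 mm below the crest along the slope. Between them a 47 mm wide slot runs along the middle, open to the throat and to the tray, so a finger standing in the throat can travel up into the tray.
- throat (a point): Point on the ramp floor in the open throat (dispenser x -100, y 0, 50 mm above the table), below the jammed peg; free. The ramp falls 22 degrees from the crest, 172 mm along the slope. From 0 to 75 mm below the crest its side walls taper from 124 to 46 mm apart; from there to the low end it is a 46 mm wide throat, open above. Ramp walls are 30 mm high, square to its floor.
- loose_peg_centre (a point): Centre of the loose white plastic clothes peg, about 30 g, 90 mm long (own y), 24 mm wide (own x; 21 mm at one end to 27 mm at the other), 16 mm high (own z, up); lying flat somewhere in the top tray at any yaw. Point half-way up.
- jammed_peg_centre (a point): Centre of the other, identical peg (90 mm along own y, 24 along own x, 16 along own z, point half-way up). It lies flat on the ramp, across it, its ends caught between the tapering walls under the hood, its middle seen in the slot. Held only by its weight, it slides up with under 2 N, and slides back if not brought wholly onto the level tray.
- basket: Fixed open grey plastic basket, outside 160 mm (own x) by 200 mm (own y), 50 mm high, walls 4 mm, inner floor about 4 mm above the table. Origin: centre of its underside; z up. Empty at the start.
- jug: White closed detergent jug, bystander, 85 x 95 mm, 227 mm tall, at the far middle of the table. Origin: centre of underside.
- soap_bottle: Round soap bottle, bystander, 54 mm across, 170 mm tall, between dispenser and basket. Origin: centre of underside.
- peg_ring: Turquoise ring with clips, lying flat, bystander, about 146 mm across, 12 mm high. Origin: centre of underside.
- soap_dish: White ceramic soap dish with a bar of soap, bystander, 120 x 85 mm, 28 mm high. Origin: centre of underside.
- lint_comb: Stainless steel lint comb lying flat, bystander, about 145 mm long (own x), 50 mm wide, 12 mm high. Origin: underside, 70 mm from the handle's end.
- rinse_mug: White mug, bystander, 80 mm across, 85 mm tall, handle at own +y. Origin: centre of underside.
- scrub_brush: Wooden scrubbing brush, bystander, 150 mm (own x) by 50 mm, 45 mm high. Origin: centre of underside.
Not all that is in view belongs to the job. What is shaped like the part that bears loose_peg_centre but yellow is not meant. What is shaped like the part that bears jammed_peg_centre but green is not meant.

How it is judged:
On the way, in this order (a step that is already met when the one before it is completed fails the run):
1. the loose peg from the top tray lies released inside the basket (x of loose_peg_centre in the frame of basket between -0.072 and 0.072 m and y of loose_peg_centre in the frame of basket between -0.092 and 0.092 m and z of loose_peg_centre in the frame of basket below 0.042 m and linear speed of loose_peg below 0.05 m/s and contact force between loose_peg and the fingers below 0.1 N), for 0.2 s.
2. the jammed peg has been pushed up the ramp and lies flat on the dispenser's level top tray (x of jammed_peg_centre in the frame of dispenser between 0.02 and 0.15 m and y of jammed_peg_centre in the frame of dispenser between -0.06 and 0.06 m and z of jammed_peg_centre in the frame of dispenser below 0.104 m and angle between jammed_peg_centre's own z axis and vertical below 0.12 rad), for 0.2 s.
At the end, for the whole second after the job is handed in: Both pegs are released, at rest and inside the basket: each peg's centre within its walls (72 mm of the basket's middle along its x, 92 mm along its y) and less than 42 mm above the basket's underside (all of step 1 and x of jammed_peg_centre in the frame of basket between -0.072 and 0.072 m and y of jammed_peg_centre in the frame of basket between -0.092 and 0.092 m and z of jammed_peg_centre in the frame of basket below 0.042 m and linear speed of jammed_peg below 0.05 m/s and contact force between jammed_peg and the fingers below 0.1 N); the robot touches nothing.
It fails at once if any of the other things on the table (jug, soap bottle, peg ring, soap dish, lint comb, mug, brush) is shifted by more than 30 mm (distance of any of jug, soap_bottle, peg_ring, soap_dish, lint_comb, rinse_mug, scrub_brush from where it was at the start of the episode above 0.03 m).
It also fails if it takes over 67 s, if anything falls off the work surface, if the arm or the gripper's body presses on something with over 40 N, if the wrist force passes 120 N, or if a joint passes its speed limit or range.

## Working session

There is one attempt and no reset: what is moved stays moved. The work goes in short steps, Python scripts to look and compute and a shell command to move; the robot and the scene stay as the last step left them, time stands still between calls to the robot, and variables do not carry over. Pictures are saved under pics/ and viewed, at most 10 in all, crops included, and the job is handed in when it is done.

```bash
mkdir -p pics && ls
python3 - <<'E'
from plant import env, optics
import cv2, numpy as np, pickle
s=env.observe(); print(s['time'],s['tool_pos'],s['tool_rot'])
D={}
for n in ['scene','top']:
    d=optics.get_image(n); D[n]=d
    cv2.imwrite(f'pics/{n}0.png',d['pixels'][:,:,::-1])
    print(n,d['mtx'],d['cam_to_world'])
pickle.dump(D,open('d0.pkl','wb'))
E
```

```text
pics
0.0 [0.20700761 0.5894853  0.24171308] [[-9.43488814e-01  3.31403973e-01 -5.14796230e-04]
 [ 3.31404343e-01  9.43488250e-01 -1.04102924e-03]
 [ 1.40702967e-04 -1.15280515e-03 -9.99999326e-01]]
scene [[450.42678518   0.         272.69037066]
 [  0.         450.42678518 213.04621466]
 [  0.           0.           1.        ]] [[ 0.79004054  0.47154584 -0.39176583  1.02939808]
 [ 0.61293459 -0.62020402  0.48954895 -0.55518042]
 [-0.01212997 -0.62689034 -0.77901307  0.96319072]
 [ 0.          0.          0.          1.        ]]
top [[473.64273092   0.         281.97334966]
 [  0.         473.64273092 206.40068862]
 [  0.           0.           1.        ]] [[-0.02140114 -0.98710798  0.15861848  0.32901367]
 [-0.99959838  0.02407424  0.01494993 -0.00405592]
 [-0.01857582 -0.15823483 -0.98722676  1.58478217]
 [ 0.          0.          0.          1.        ]]
```

View pics/top0.png

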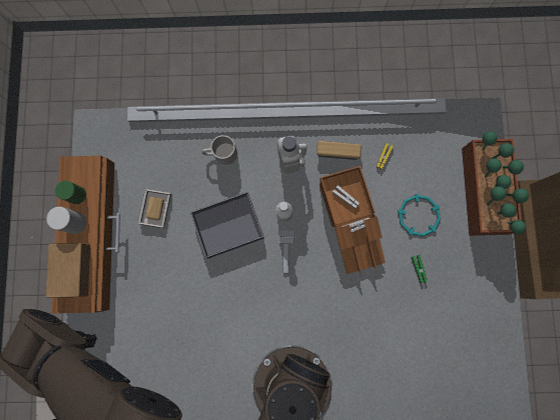

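View pics/scene0.png

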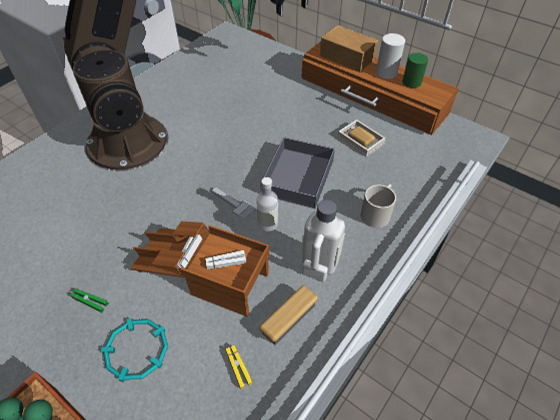

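Peg-like things in the top view: white in the tray (346,196), white under the hood (357,226), yellow on the table (385,156) and green on the table (420,270). The two white ones match the description in colour and place; I'll confirm in one enlarged crop.

Run:
```python
import cv2, numpy as np, pickle
D=pickle.load(open('d0.pkl','rb'))
a=D['top']['pixels'][160:280,310:390,::-1]; b=D['scene']['pixels'][215:315,130:275,::-1]
a=cv2.resize(a,(400,600),interpolation=cv2.INTER_CUBIC)   # x5
b=cv2.resize(b,None,fx=2.75,fy=2.75,interpolation=cv2.INTER_CUBIC)
c=np.zeros((600,800,3),np.uint8); c[:,:400]=a; c[:b.shape[0],400:400+b.shape[1]]=b[:, :400]
e=D['top']['pixels'][185:265,185:265,::-1]; c[b.shape[0]:600,400:725]=cv2.resize(e,(325,325))[:600-b.shape[0]]
cv2.imwrite('pics/crop.png',c); print(b.shape)
```

```text
(275, 399, 3)
```

View pics/crop.png

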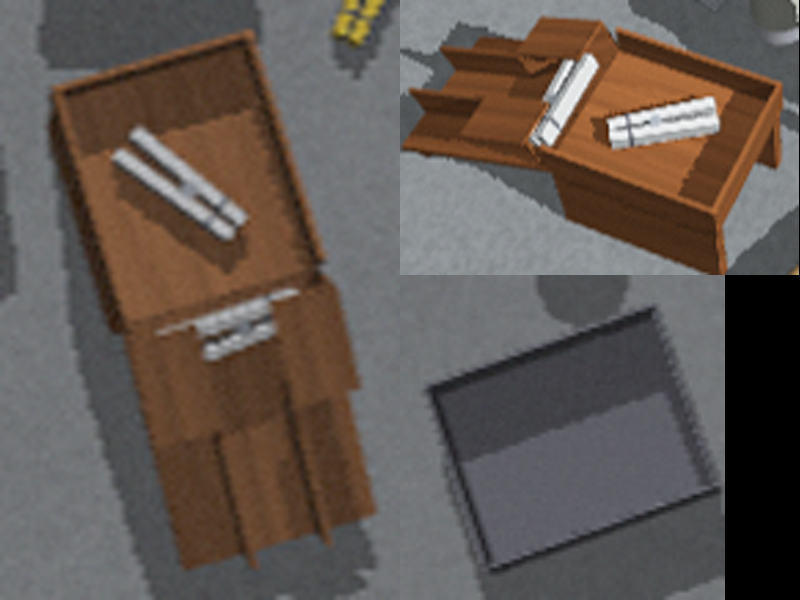

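The crop confirms it: the loose white peg in the tray is centred near top (346,197), running diagonally. The jammed white peg is near (357,225), across the chute under the hood. The yellow and green pegs are out on the table. Triangulating now.

```bash
cat > h.py <<'E'
import numpy as np
def tri(cams,pix):
    A=np.zeros((3,3));b=np.zeros(3);R=[]
    for (K,T),p in zip(cams,pix):
        d=T[:3,:3]@np.linalg.solve(K,[*p,1]);d/=np.linalg.norm(d);P=np.eye(3)-np.outer(d,d)
        A+=P;b+=P@T[:3,3];R.append((P,T[:3,3]))
    x=np.linalg.solve(A,b);return x,[np.linalg.norm(P@(x-o)) for P,o in R]
def ray(cam,p,z):
    K,T=cam;d=T[:3,:3]@np.linalg.solve(K,[*p,1]);return T[:3,3]+d*(z-T[2,3])/d[2]
def proj(cam,X):
    K,T=cam;c=T[:3,:3].T@(np.asarray(X)-T[:3,3]);u=K@c;return u[:2]/u[2]
E
python3 - <<'E'
import pickle,numpy as np
from h import *
from scipy.optimize import least_squares
D=pickle.load(open('d0.pkl','rb'))
C={n:(D[n]['mtx'],D[n]['cam_to_world']) for n in D}
cs=[C['top'],C['scene']]
np.set_printoptions(precision=4,suppress=True)
T=lambda x,y:(310+x/5,160+y/5); S=lambda x,y:(130+(x-400)/2.75,215+y/2.75); B=lambda x,y:(185+(x-400)/4.0625,185+(y-275)/4.0625)
tc=[T(118,328),T(55,90),T(252,33),T(323,268)]; sc=[S(617,32),S(782,88),S(716,208),S(540,148)]
for a,b in zip(tc,sc): print('corner',*tri(cs,[a,b]))
mod=np.array([[0,66,120],[154,66,120],[154,-66,120],[0,-66,120]])/1000
def wd(p,X):
    c,s=np.cos(p[2]),np.sin(p[2]);return np.array([[c,-s,0],[s,c,0],[0,0,1]])@X+[p[0],p[1],0]
f=lambda p:np.concatenate([np.r_[proj(cs[0],wd(p,m))-a,proj(cs[1],wd(p,m))-b] for m,a,b in zip(mod,tc,sc)])
r=least_squares(f,[.6,-.2,.2],loss='soft_l1');p=r.x;print('disp',p,r.fun)
for n,X in dict(tray=[.075,0,.09],slot=[-.049,0,.106],throat=[-.1,0,.05],mouth=[-.16,0,.025]).items():print(n,wd(p,np.array(X)))
print('loose',*tri(cs,[T(181,186),S(663,122)]))
print('loose ends z.106', ray(cs[0],T(126,144),.106),ray(cs[0],T(238,230),.106))
print('jam',*tri(cs,[T(237,326),S(570,100)]))
bt=[B(432,388),B(655,308),B(718,490),B(490,570)];bs=[(266,187),(285,142),(333,158),(322,203)]
c=[ray(cs[0],q,.05) for q in bt];print('basket',*c,np.mean(c,0))
print('basket in scene',[proj(cs[1],q) for q in c])
# bystander check: soap bottle top
print('bottle',*tri(cs,[(285,206),(266,183)]));print('jug',*tri(cs,[(289,143),(327,206)]))
E
```

```text
corner [ 0.502  -0.1419  0.1057] [np.float64(0.0004447824484830326), np.float64(0.000444782448482871)]
corner [ 0.6549 -0.1062  0.1131] [np.float64(0.0017727587632519102), np.float64(0.0017727587632520383)]
corner [ 0.687  -0.2303  0.1228] [np.float64(0.0027689862120363158), np.float64(0.002768986212036477)]
corner [ 0.5364 -0.2698  0.113 ] [np.float64(0.0014585461515414422), np.float64(0.0014585461515413745)]
disp [ 0.5223 -0.2068  0.2575] [ 0.5957 -1.7654 -0.1432 -2.6175 -1.0673 -0.6845 -0.3037 -2.3852 -0.4808
 -0.6682 -1.1586  1.5903  0.2052 -1.4439 -0.5948 -0.6502]
tray [ 0.5949 -0.1877  0.09  ]
slot [ 0.475  -0.2193  0.106 ]
throat [ 0.4256 -0.2323  0.05  ]
mouth [ 0.3676 -0.2475  0.025 ]
loose [ 0.5927 -0.1854  0.1006] [np.float64(0.000951449727962444), np.float64(0.000951449727962608)]
loose ends z.106 [ 0.6191 -0.1518  0.106 ] [ 0.5621 -0.2201  0.106 ]
jam [ 0.5063 -0.215   0.0887] [np.float64(0.005163916680294841), np.float64(0.005163916680294839)]
basket [0.5614 0.3125 0.05  ] [0.6227 0.1312 0.05  ] [0.4734 0.0822 0.05  ] [0.4137 0.2649 0.05  ] [0.5178 0.1977 0.05  ]
basket in scene [array([331.7951, 149.443 ]), array([313.9313, 196.268 ]), array([259.0576, 182.1966]), array([281.7677, 137.7194])]
bottle [0.5585 0.0087 0.1659] [np.float64(0.0006930611131874139), np.float64(0.0006930611131874549)]
jug [ 0.7381 -0.0078  0.2261] [np.float64(0.0009664319225261466), np.float64(0.0009664319225262044)]
```

```bash
cat > q.py <<'E'
# q.py x y z [yaw of tool y, deg]: travel and roll from here (half-turn symmetric)
import sys,numpy as np
from plant import env
s=env.observe();R=np.array(s['tool_rot']);a=[float(v) for v in sys.argv[1:]]
y=np.degrees(np.arctan2(R[1,1],R[0,1]))
print('t',round(s['time'],2),'pos',np.round(s['tool_pos'],4),'yaw_y',round(y,1),'gap',s['finger_gap'],'q6',s['joints'][5])
if a: print('travel',np.round(R.T@(np.array(a[:3])-s['tool_pos'])*1000,1))
if len(a)>3: print('roll',round(np.radians((y-a[3]+90)%180-90),3))
E
python3 -m inch '{"travel":[[-23,-18,-5],[-47,-36,-10],[-70,-54,-15],[-94,-72,-20],[-117,-90,-26]],"roll":[0,0,0,0,0]}' 0 40
python3 -m inch '{"travel":[[-23,-18,-5],[-47,-36,-10],[-70,-54,-15],[-94,-72,-20],[-117,-90,-26]],"roll":[0,0,0,0,0]}'
python3 -m inch '{"travel":[[-23,-18,-5],[-47,-36,-10],[-70,-54,-15],[-94,-72,-20],[-117,-90,-26]],"roll":[0,0,0,0,0]}'
python3 q.py .59 -.186 .25 -40
```

```text
time: 0.52
tool_pos: [0.2881, 0.4647, 0.2681]
tool_rot: [[-0.944, 0.331, -0.001], [0.331, 0.944, -0.001], [0.0, -0.001, -1.0]]
wrist_force: [-0.1, 0.4, 0.2]
finger_gap: 0.0417
grasp_force: 0.0
time: 0.93
tool_pos: [0.3687, 0.3409, 0.2943]
tool_rot: [[-0.944, 0.331, -0.0], [0.331, 0.944, -0.0], [0.0, -0.0, -1.0]]
wrist_force: [0.4, 0.7, 0.3]
finger_gap: 0.0429
grasp_force: 0.0
time: 1.35
tool_pos: [0.4493, 0.2172, 0.3203]
tool_rot: [[-0.943, 0.331, -0.001], [0.331, 0.943, -0.0], [0.0, -0.0, -1.0]]
wrist_force: [0.4, 1.1, 1.1]
finger_gap: 0.0426
grasp_force: 0.0
t 1.35 pos [0.4493 0.2172 0.3203] yaw_y 70.6 gap 0.04264514828125241 q6 -0.9151225433577828
travel [-266.4 -333.8   70.3]
roll -1.211
```

```bash
cat > w.py <<'E'
import sys,pickle,cv2,numpy as np
from plant import env, optics
s=env.observe();d=optics.get_image('wrist')
M=np.eye(4);M[:3,:3]=s['tool_rot'];M[:3,3]=s['tool_pos']
pickle.dump((d['mtx'],M@d['hand_eye']),open(sys.argv[1]+'.pkl','wb'));cv2.imwrite(f'pics/{sys.argv[1]}.png',d['pixels'][:,:,::-1])
E
python3 w.py basket
python3 -m inch '{"travel":[[-22,-28,0],[-45,-55,0],[-67,-83,0],[-89,-111,0],[-89,-111,0]],"roll":[0.12,0.24,0.36,0.48,0.6]}' >/dev/null
python3 q.py .59 -.186 .27 -40
```

```text
t 1.82 pos [0.4974 0.0801 0.3199] yaw_y 35.7 gap 0.042907933510245855 q6 -0.5941765087127725
travel [-270.   -80.1   50.2]
roll 1.322
```

View pics/basket.png

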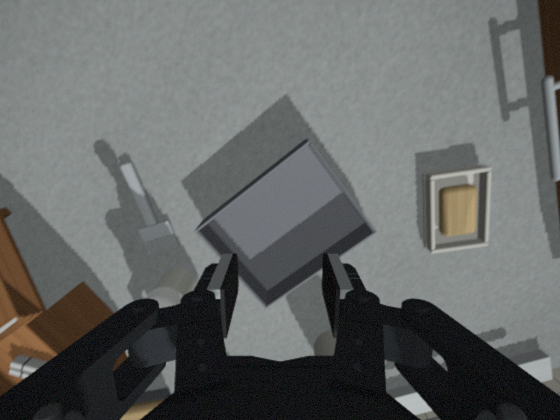

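The wrist view shows the basket rim corners at about (197,230), (309,140), (375,231) and (267,304). I'll check them against the top view while moving on.

```bash
python3 -m inch '{"travel":[[-37,-11,5],[-74,-22,10],[-111,-33,15],[-148,-44,20],[-185,-55,25]],"roll":[0,0,0,0,0]}' >/dev/null
python3 -m inch '{"travel":[[-35,-10,5],[-70,-20,10],[-85,-25,15],[-85,-25,20],[-85,-25,25]],"roll":[0.12,0.24,0.36,0.48,0.6]}' >/dev/null
python3 -m inch '{"travel":[[0,0,0],[0,0,0],[0,0,0],[0,0,0],[0,0,0]],"roll":[0.12,0.24,0.36,0.48,0.6]}' >/dev/null
python3 -m inch '{"travel":[[0,0,0],[0,0,0],[0,0,0]],"roll":[0.12,0.12,0.12]}' >/dev/null
python3 w.py w1
python3 q.py .5906 -.186 .2 -40
python3 - <<'E'
import pickle,numpy as np
from h import *
D=pickle.load(open('d0.pkl','rb'));t=(D['top']['mtx'],D['top']['cam_to_world']);w=pickle.load(open('basket.pkl','rb'))
T=[(192.9,212.8),(247.8,193.1),(263.3,237.9),(207.2,257.6)]
W=[(375,231),(267,304),(197,230),(309,140)]
P=[tri([t,w],q) for q in zip(T,W)]
for x,e in P: print(x,e)
print(np.mean([x for x,_ in P],0))
E
```

```text
t 3.37 pos [ 0.5912 -0.1805  0.2701] yaw_y -39.1 gap 0.04270365344690669 q6 0.27942992934147187
travel [-4.6  3.  70.1]
roll 0.015
[0.56155477 0.31487468 0.05066878] [np.float64(0.002586772258656181), np.float64(0.002586772258656195)]
[0.62491247 0.13255184 0.04334148] [np.float64(0.0012038791054356985), np.float64(0.0012038791054357308)]
[0.47577791 0.08286052 0.05055185] [np.float64(0.0025162640541798774), np.float64(0.0025162640541799264)]
[0.4160004  0.27086166 0.01532749] [np.float64(0.00033656671862940685), np.float64(0.00033656671862940723)]
[0.51956139 0.20028718 0.0399724 ]
```

View pics/w1.png

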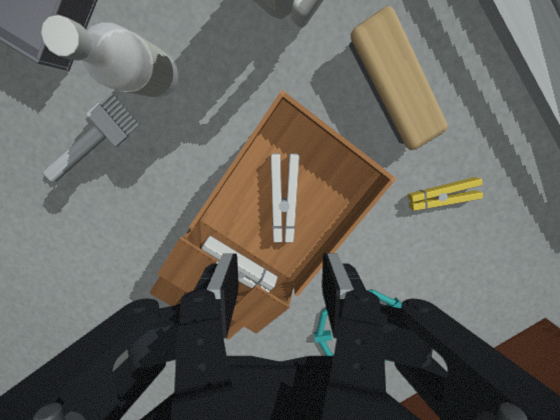

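The wrist view shows the loose peg from (285,155) to (284,241), standing upright in the picture, so it is square to the closing line. The jammed peg runs from (203,245) to (275,283).

Run:
```python
import pickle,numpy as np
from h import *
D=pickle.load(open('d0.pkl','rb'));t,s=[(D[n]['mtx'],D[n]['cam_to_world']) for n in('top','scene')];w=pickle.load(open('w1.pkl','rb'))
print(tri([t,w],[(346.2,197.2),(285,198)]),tri([t,s,w],[(346.2,197.2),(225.6,259.4),(285,198)]))
a,b=ray(w,(285,155),.106),ray(w,(284.5,241),.106);print(a,b,(a+b)/2,np.linalg.norm(a-b),np.degrees(np.arctan2(*(a-b)[1::-1])))
# tray rim corners far end / crest
tc=[(321,178),(360.4,166.6)];wc=[(282,94),(394,180)]
for q in zip(tc,wc):print(tri([t,w],q))
for q in wc+[(187,236),(293,294)]:print(ray(w,q,.12))
a,b=ray(w,(203,245),.098),ray(w,(275,283),.098);print('jam',a,b,(a+b)/2,np.linalg.norm(a-b))
```

```text
(array([ 0.59261841, -0.18657089,  0.09769812]), [np.float64(5.072299317740337e-05), np.float64(5.0722993177446785e-05)]) (array([ 0.5928496 , -0.18568555,  0.10079335]), [np.float64(0.0009111318234527168), np.float64(0.0009552328819143716), np.float64(0.0003803717062456445)])
[ 0.62040141 -0.15195934  0.106     ] [ 0.56452781 -0.2204379   0.106     ] [ 0.59246461 -0.18619862  0.106     ] 0.08838083495141444 50.78801513320496
(array([ 0.65241634, -0.10778265,  0.11695432]), [np.float64(0.0006673296734203391), np.float64(0.0006673296734203851)])
(array([ 0.68553923, -0.23264393,  0.1209596 ]), [np.float64(9.85526204885529e-05), np.float64(9.855262048834494e-05)])
[ 0.65182492 -0.10848861  0.12      ]
[ 0.68561313 -0.23297204  0.12      ]
[ 0.49662105 -0.15112768  0.12      ]
[ 0.53744739 -0.26783383  0.12      ]
jam [ 0.49191615 -0.17139572  0.098     ] [ 0.52286629 -0.2553881   0.098     ] [ 0.50739122 -0.21339191  0.098     ] 0.08951330105066191
```

```bash
python3 -m inch '{"travel":[[-3,4,35],[-3,4,70],[-3,4,105],[-3,4,135],[-3,4,145]],"roll":[0,0,0,0,0]}' 0 40 >/dev/null
python3 q.py .5925 -.186 .104 -39.2
python3 -m inch '{"travel":[[0,0,7],[0,0,14],[0,0,21],[0,0,21]],"roll":[0,0,0,0]}'
python3 -m inch '{"travel":[[0,0,0],[0,0,0],[0,0,0],[0,0,0],[0,0,0]],"roll":[0,0,0,0,0]}' 1 40 | tail -3
python3 -m inch '{"travel":[[0,0,0],[0,0,-10],[0,0,-40],[0,0,-80],[0,0,-120]],"roll":[0,0,0,0,0]}'
```

```text
t 3.78 pos [ 0.5908 -0.1848  0.1211] yaw_y -39.2 gap 0.04213099418651845 q6 0.2739099512846799
travel [ 0.2  2.2 17. ]
roll 0.0
time: 4.12
tool_pos: [0.5925, -0.1855, 0.1043]
tool_rot: [[0.634, 0.774, 0.0], [0.774, -0.634, -0.0], [0.0, 0.0, -1.0]]
wrist_force: [0.1, -0.8, -0.3]
finger_gap: 0.0427
grasp_force: 0.0
wrist_force: [-1.2, 0.3, 6.3]
finger_gap: 0.0231
grasp_force: 39.8
time: 4.95
tool_pos: [0.5919, -0.1853, 0.2259]
tool_rot: [[0.634, 0.773, -0.001], [0.773, -0.634, 0.001], [-0.0, -0.002, -1.0]]
wrist_force: [1.2, -0.7, -0.4]
finger_gap: 0.023
grasp_force: 39.2
```

```bash
python3 -m inch '{"travel":[[0,0,-25],[25,-30,-25],[50,-61,-25],[75,-91,-25],[100,-122,-25]],"roll":[0,0,0,0,0]}' >/dev/null
python3 -m inch '{"travel":[[25,-30,0],[50,-61,0],[75,-92,0],[100,-122,0],[125,-152,0]],"roll":[0,0,0,0,0]}' >/dev/null
python3 -m inch '{"travel":[[24,-29,0],[47,-58,0],[47,-58,0]],"roll":[0,0,0]}'
python3 q.py .507 .237 .025
```

```text
time: 6.03
tool_pos: [0.5066, 0.2403, 0.2502]
tool_rot: [[0.631, 0.776, 0.001], [0.776, -0.631, 0.001], [0.002, -0.0, -1.0]]
wrist_force: [0.0, -0.6, -0.5]
finger_gap: 0.0235
grasp_force: 39.3
t 6.03 pos [0.5066 0.2403 0.2502] yaw_y -39.1 gap 0.023525111411364735 q6 1.0067982993848912
travel [ -2.7   2.5 225.2]
```

```bash
python3 -m inch '{"travel":[[-3,2,38],[-3,2,76],[-3,2,114],[-3,2,150],[-3,2,180]],"roll":[0,0,0,0,0]}' >/dev/null
python3 -m inch '{"travel":[[0,0,15],[0,0,30],[0,0,40],[0,0,45],[0,0,45]],"roll":[0,0,0,0,0]}'
python3 -m inch '{"travel":[[0,0,0],[0,0,0],[0,0,0],[0,0,0],[0,0,0]],"roll":[0,0,0,0,0]}' 0
python3 -m inch '{"travel":[[0,0,-10],[0,0,-40],[0,0,-80],[0,0,-120],[0,0,-160]],"roll":[0,0,0,0,0]}' >/dev/null
python3 -m inch '{"travel":[[0,0,-40],[0,0,-80],[0,0,-80]],"roll":[0,0,0]}' >/dev/null
python3 w.py w2; python3 q.py .43 -.23 .25
python3 - <<'E'
from plant import optics
import cv2
cv2.imwrite('pics/top1.png',optics.get_image('top')['pixels'][:,:,::-1])
a=cv2.imread('pics/top1.png')[185:285,180:400];b=cv2.imread('pics/w2.png')
import numpy as np
c=np.vstack([cv2.resize(b,(420,315)),cv2.resize(a,(420,191))]);cv2.imwrite('pics/chk1.png',c)
E
```

```text
time: 6.87
tool_pos: [0.5078, 0.2317, 0.024]
tool_rot: [[0.634, 0.773, -0.001], [0.773, -0.634, -0.0], [-0.001, -0.0, -1.0]]
wrist_force: [-0.6, 0.4, -0.1]
finger_gap: 0.023
grasp_force: 39.3
time: 7.28
tool_pos: [0.5081, 0.2319, 0.0248]
tool_rot: [[0.634, 0.773, 0.001], [0.773, -0.634, 0.0], [0.001, 0.0, -1.0]]
wrist_force: [0.2, -0.2, -0.1]
finger_gap: 0.0428
grasp_force: 0.0
t 8.0 pos [0.5087 0.2321 0.2691] yaw_y -39.4 gap 0.04275875844911859 q6 0.9968093390766449
travel [-407.3  232.2   17.3]
```

View pics/chk1.png

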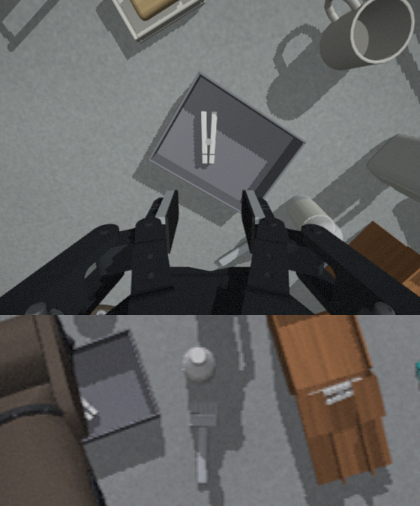

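The loose peg lies inside the basket (wrist crop about (208,137)), and the jammed peg still sits under the hood. Next I shut the fingers and move over the slot, with tool y along the chute.

```bash
python3 -m inch '{"travel":[[-32,21,0],[-64,42,0],[-96,64,0],[-128,85,0],[-160,106,0]],"roll":[0,0,0,0,0]}' 1 40 >/dev/null
python3 -m inch '{"travel":[[-32,21,0],[-64,42,0],[-96,64,0],[-128,85,0],[-160,106,0]],"roll":[0,0,0,0,0]}' >/dev/null
python3 -m inch '{"travel":[[-32,21,0],[-62,42,0],[-62,42,0],[-62,42,0],[-62,42,0]],"roll":[-0.1,-0.2,-0.31,-0.42,-0.54]}' >/dev/null
python3 -m inch '{"travel":[[0,0,0],[0,0,0],[0,0,0],[0,0,0],[0,0,0]],"roll":[-0.12,-0.24,-0.36,-0.41,-0.41]}' >/dev/null
python3 w.py w3; python3 q.py .4632 -.2241 .15 14.9
```

```text
t 9.77 pos [ 0.4615 -0.2243  0.2631] yaw_y 15.0 gap -0.00015845613452037933 q6 -0.8430442738976011
travel [ -0.4   1.9 113.1]
roll 0.002
```

View pics/w3.png

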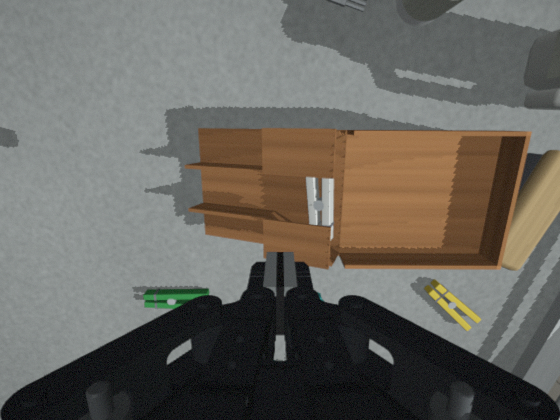

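The chute lies along the picture's columns. The jammed peg shows in the slot, columns 307–334, centre about (320,203). The slot edges are at rows 176 and 224, and the tray rim runs from (342,131)/(341,267) to (528,132)/(502,267).

Run:
```python
import pickle,numpy as np
from h import *
w=pickle.load(open('w3.pkl','rb'));D=pickle.load(open('d0.pkl','rb'));t=(D['top']['mtx'],D['top']['cam_to_world']);w1=pickle.load(open('w1.pkl','rb'))
c,s=np.cos(np.radians(15)),np.sin(np.radians(15))
f=lambda X:np.round([c*(X[0]-.5212)+s*(X[1]+.2087),-s*(X[0]-.5212)+c*(X[1]+.2087),X[2]],4)
for n,q,z in [('crestL',(344,131),.12),('crestR',(341,267),.12),('farL',(528,132),.12),('farR',(502,267),.12),('slotL',(300,176),.105),('slotR',(290,222),.105),('slotR crest',(330,226),.117),('peglow',(307,203),.09),('pegup',(334,203),.1),('pegc',(320,204),.097)]:
    print(n,f(ray(w,q,z)))
for q in [((360.4,166.6),(502,267)),((321,178),(528,132))]: X,e=tri([t,w],q);print(f(X),e)
X,e=tri([t,w],[(357.4,225.5),(320,203)]);print('jam',f(X),e)
from plant import env;print('tool',f(env.observe()['tool_pos']))
```

```text
crestL [-0.0073  0.065   0.12  ]
crestR [-0.0022 -0.0653  0.12  ]
farL [0.153  0.0647 0.12  ]
farR [ 0.1571 -0.0646  0.12  ]
slotL [-0.0438  0.0229  0.105 ]
slotR [-0.0528 -0.0235  0.105 ]
slotR crest [-0.0147 -0.0234  0.117 ]
peglow [-0.035  -0.0077  0.09  ]
pegup [-0.0089 -0.005   0.1   ]
pegc [-0.0225 -0.0068  0.097 ]
[ 0.1524 -0.0634  0.1253] [np.float64(0.0015120036068557148), np.float64(0.0015120036068557092)]
[0.1527 0.0645 0.1204] [np.float64(0.00019278030345088175), np.float64(0.0001927803034509498)]
jam [-0.0232 -0.0025  0.1079] [np.float64(0.0009344346699075272), np.float64(0.0009344346699074653)]
tool [-0.0617  0.0003  0.2631]
```

```bash
python3 -m inch '{"travel":[[0,0,38],[0,0,76],[0,0,110],[0,0,135],[0,0,150]],"roll":[0,0,0,0,0]}' >/dev/null
python3 -m inch '{"travel":[[0,0,8],[0,0,16],[0,0,23],[0,0,23]],"roll":[0,0,0,0]}'
python3 q.py
```

```text
time: 10.52
tool_pos: [0.4618, -0.2245, 0.0906]
tool_rot: [[-0.259, 0.966, -0.001], [0.966, 0.259, 0.001], [0.001, -0.0, -1.0]]
wrist_force: [0.4, -0.9, 0.1]
finger_gap: -0.0
grasp_force: 0.0
t 10.52 pos [ 0.4618 -0.2245  0.0906] yaw_y 15.0 gap -2.30364452018321e-05 q6 -0.8437336401348344
```

```bash
python3 -m inch '{"travel":[[0,6,-2],[0,12,-4],[0,18,-7],[0,24,-9],[0,30,-12]],"roll":[0,0,0,0,0]}'
python3 -m inch '{"travel":[[0,6,-2],[0,12,-5],[0,18,-7],[0,24,-7],[0,30,-7]],"roll":[0,0,0,0,0]}'
python3 -m inch '{"travel":[[0,6,0],[0,12,0],[0,18,0],[0,24,0],[0,30,0]],"roll":[0,0,0,0,0]}'
python3 -m inch '{"travel":[[0,4,0],[0,8,0],[0,10,0],[0,10,0]],"roll":[0,0,0,0]}'
python3 q.py
```

```text
time: 10.93
tool_pos: [0.4918, -0.2166, 0.104]
tool_rot: [[-0.26, 0.966, 0.001], [0.966, 0.26, -0.0], [-0.001, 0.001, -1.0]]
wrist_force: [-0.5, 0.2, 0.4]
finger_gap: -0.0003
grasp_force: 0.1
time: 11.35
tool_pos: [0.5205, -0.2089, 0.1105]
tool_rot: [[-0.26, 0.966, 0.0], [0.966, 0.26, -0.0], [-0.0, 0.0, -1.0]]
wrist_force: [-1.4, -0.1, 5.8]
finger_gap: 0.0002
grasp_force: 3.5
time: 11.77
tool_pos: [0.5495, -0.2012, 0.1105]
tool_rot: [[-0.26, 0.966, 0.0], [0.966, 0.26, -0.0], [-0.0, 0.0, -1.0]]
wrist_force: [-0.7, -0.3, 5.3]
finger_gap: 0.0
grasp_force: 3.3
time: 12.1
tool_pos: [0.5594, -0.1985, 0.1105]
tool_rot: [[-0.26, 0.966, 0.001], [0.966, 0.26, -0.0], [-0.001, 0.001, -1.0]]
wrist_force: [0.4, 0.7, 5.4]
finger_gap: 0.0003
grasp_force: 2.6
t 12.1 pos [ 0.5594 -0.1985  0.1105] yaw_y 15.1 gap 0.00028763800566588893 q6 -0.7156552113921508
```

The 5 N upward force suggests the tip may be resting on the peg. I'll look now, in one composite.

```bash
cat > look.py <<'E'
import sys,cv2,numpy as np,subprocess,pickle
from plant import optics
subprocess.run(['python3','w.py',sys.argv[1]+'w'])
w=cv2.imread(f'pics/{sys.argv[1]}w.png');I={n:optics.get_image(n)['pixels'][:,:,::-1] for n in('scene','top')}
pickle.dump(I,open(sys.argv[1]+'I.pkl','wb'))
x=[int(v) for v in sys.argv[2:6]]; 
a=cv2.resize(I['scene'][x[1]:x[1]+100,x[0]:x[0]+133],(400,300),interpolation=cv2.INTER_CUBIC)
b=cv2.resize(I['top'][x[3]:x[3]+100,x[2]:x[2]+133],(400,300),interpolation=cv2.INTER_CUBIC)
c=np.zeros((600,800,3),np.uint8);c[:300,:400]=a;c[:300,400:]=b;c[300:,200:600]=cv2.resize(w,(400,300))
cv2.imwrite(f'pics/{sys.argv[1]}.png',c)
E
python3 look.py k1 140 210 290 160
```

```text
this script no longer has the robotException ignored in: <_io.TextIOWrapper mode='rw' encoding='UTF-8'>
Traceback (most recent call last):
BrokenPipeError: [Errno 32] Broken pipe
```

One script at a time holds the robot, so I'll drop the subprocess.

```bash
sed -i '/^subprocess.run/d' look.py && python3 w.py k1w && python3 look.py k1 140 210 290 160
```

```text
(no output)
```

View pics/k1.png

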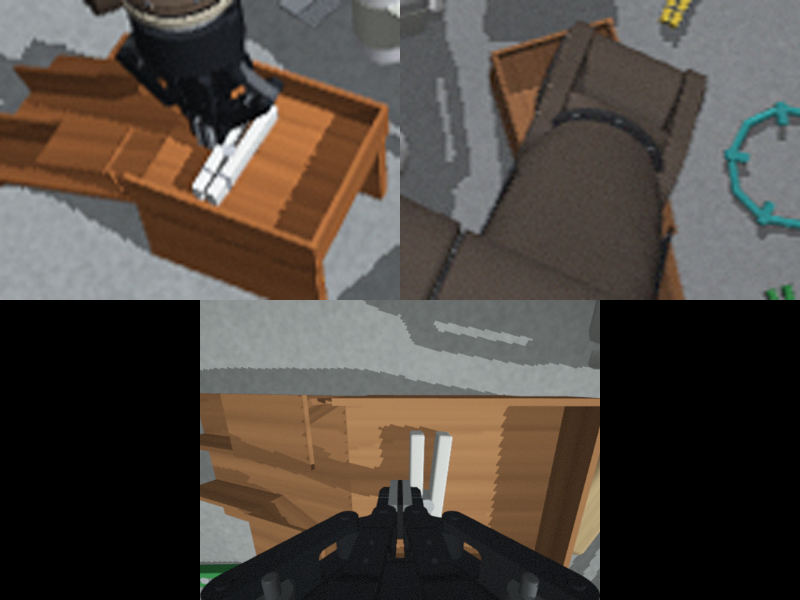

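The peg lies across the tray, flat against the finger. I'll back off, rise and measure it.

```bash
python3 -m inch '{"travel":[[0,-5,0],[0,-12,0],[0,-15,-10],[0,-15,-50],[0,-15,-90]],"roll":[0,0,0,0,0]}' >/dev/null
python3 -m inch '{"travel":[[0,-20,-30],[0,-45,-60],[0,-45,-60]],"roll":[0,0,0]}' 0 40 |head -3
python3 w.py w5; python3 q.py
```

```text
time: 12.97
tool_pos: [0.4992, -0.2152, 0.2662]
tool_rot: [[-0.259, 0.966, 0.006], [0.966, 0.259, -0.004], [-0.005, 0.004, -1.0]]
t 13.02 pos [ 0.4999 -0.2149  0.2638] yaw_y 15.0 gap 0.0421059945641199 q6 -0.7889895448754569
```

View pics/w5.png

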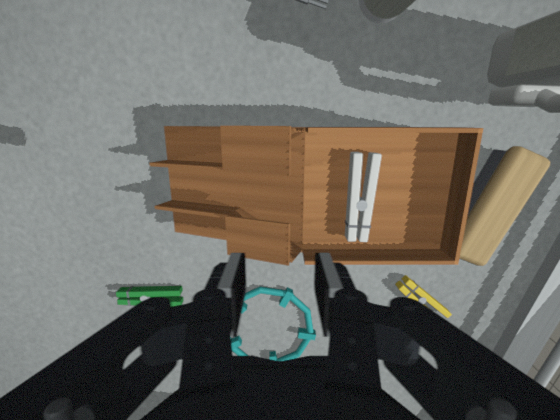

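The peg lies flat in the tray, ends at about (366,153) and (358,241), slightly turned. Measuring it from the two wrist views.

```bash
python3 - <<'E'
import pickle,numpy as np
from h import *
w=pickle.load(open('w5.pkl','rb'));k=pickle.load(open('k1w.pkl','rb'))
c,s=np.cos(np.radians(15)),np.sin(np.radians(15))
f=lambda X:np.round([c*(X[0]-.5212)+s*(X[1]+.2087),-s*(X[0]-.5212)+c*(X[1]+.2087),X[2]],4)
X,e=tri([w,k],[(366,153),(323.5,186)]);print('end',X,f(X),e)
a,b=ray(w,(366,153),.106),ray(w,(358,241),.106);m=(a+b)/2
print(m,f(m),np.linalg.norm(a-b),'yaw_y',np.degrees(np.arctan2(*(a-b)[1::-1]))-90)
for q in [(481,129),(458,264),(306,128)]: print(f(ray(w,q,.12)))
E
python3 q.py .5825 -.19 .15 12
```

```text
end [ 0.56778056 -0.15275762  0.1003832 ] [0.0595 0.042  0.1004] [np.float64(0.00046938838937048556), np.float64(0.0004693883893706348)]
[ 0.57759679 -0.19616809  0.106     ] [ 0.0577 -0.0025  0.106 ] 0.0893299288138996 yaw_y 14.394734047996664
[0.154  0.0644 0.12  ]
[ 0.1557 -0.0664  0.12  ]
[-0.0003  0.0652  0.12  ]
t 13.02 pos [ 0.4999 -0.2149  0.2638] yaw_y 15.0 gap 0.0421059945641199 q6 -0.7889895448754569
travel [  3.1  85.8 114.1]
roll 0.052
```

```bash
python3 -m inch '{"travel":[[-1,30,10],[-2,60,20],[-2,80,50],[-2,80,85],[-2,80,120]],"roll":[0,0,0,0,0]}' >/dev/null
python3 -m inch '{"travel":[[0,0,10],[0,0,20],[0,0,20]],"roll":[0,0,0]}' >/dev/null
python3 q.py .5776 -.1962 .104 14.4
```

```text
t 13.68 pos [ 0.5781 -0.1952  0.1191] yaw_y 15.1 gap 0.04275296284288727 q6 -0.6968602050577316
travel [-0.8 -0.7 15.1]
roll 0.012
```

```bash
python3 -m inch '{"travel":[[-1,-1,6],[-1,-1,12],[-1,-1,15],[-1,-1,15]],"roll":[0,0,0,0]}'
python3 -m inch '{"travel":[[0,0,0],[0,0,0],[0,0,0],[0,0,0],[0,0,0]],"roll":[0,0,0,0,0]}' 1 40 | tail -3
python3 -m inch '{"travel":[[0,0,0],[0,0,-10],[0,0,-40],[0,0,-80],[0,0,-120]],"roll":[0,0,0,0,0]}' | tail -2
python3 q.py .53 .16 .25
```

```text
time: 14.02
tool_pos: [0.5776, -0.1967, 0.1054]
tool_rot: [[-0.26, 0.966, 0.0], [0.966, 0.26, -0.0], [-0.0, 0.0, -1.0]]
wrist_force: [-0.4, 0.3, -0.6]
finger_gap: 0.0424
grasp_force: 0.0
wrist_force: [-1.3, -0.4, 4.7]
finger_gap: 0.0231
grasp_force: 39.7
finger_gap: 0.023
grasp_force: 39.2
t 14.85 pos [ 0.5771 -0.1963  0.2267] yaw_y 15.1 gap 0.02302809670557216 q6 -0.699323376533747
travel [356.4  47.1 -22.9]
```

```bash
python3 -m inch '{"travel":[[0,0,-25],[36,7,-25],[73,14,-25],[109,22,-25],[145,29,-25]],"roll":[0,0,0,0,0]}' >/dev/null
python3 -m inch '{"travel":[[36,7,0],[73,14,0],[109,22,0],[145,29,0],[182,37,0]],"roll":[0,0,0,0,0]}' >/dev/null
python3 -m inch '{"travel":[[36,7,0],[36,7,0],[36,7,0]],"roll":[0,0,0]}' | tail -2
python3 q.py .5535 .1735 .025
```

```text
finger_gap: 0.023
grasp_force: 39.2
t 15.93 pos [0.5532 0.1746 0.2507] yaw_y 15.3 gap 0.022974252480025076 q6 -0.07440117197560185
travel [-1.200e+00 -1.000e-01  2.257e+02]
```

```bash
python3 -m inch '{"travel":[[-1,0,38],[-1,0,76],[-1,0,114],[-1,0,150],[-1,0,180]],"roll":[0,0,0,0,0]}' >/dev/null
python3 -m inch '{"travel":[[0,0,15],[0,0,30],[0,0,40],[0,0,45],[0,0,45]],"roll":[0,0,0,0,0]}'
python3 -m inch '{"travel":[[0,0,0],[0,0,0],[0,0,0],[0,0,0],[0,0,0]],"roll":[0,0,0,0,0]}' 0 | tail -3
python3 -m inch '{"travel":[[0,0,-10],[0,0,-40],[0,0,-80],[0,0,-120],[0,0,-160]],"roll":[0,0,0,0,0]}' >/dev/null
python3 -m inch '{"travel":[[0,0,-40],[0,0,-80],[0,0,-80]],"roll":[0,0,0]}'
python3 w.py fin
```

```text
time: 16.77
tool_pos: [0.554, 0.1713, 0.0248]
tool_rot: [[-0.259, 0.966, -0.001], [0.966, 0.259, -0.0], [0.0, -0.001, -1.0]]
wrist_force: [0.2, -0.3, 0.2]
finger_gap: 0.0229
grasp_force: 39.2
wrist_force: [0.3, 0.1, -0.1]
finger_gap: 0.0425
grasp_force: 0.0
time: 17.85
tool_pos: [0.5558, 0.1724, 0.274]
tool_rot: [[-0.26, 0.965, 0.012], [0.966, 0.26, 0.002], [-0.001, 0.012, -1.0]]
wrist_force: [0.3, -1.1, 0.3]
finger_gap: 0.0429
grasp_force: 0.0
```

View pics/fin.png

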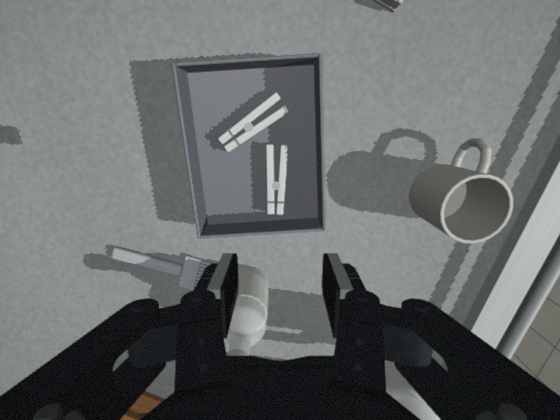

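Both white pegs lie flat inside the basket, at about (254,122) and (276,180), and the arm is clear. Handing in.

```bash
python3 -m inch '{"travel":[[0,0,0],[0,0,0],[0,0,0]],"roll":[0,0,0]}' >/dev/null; python3 -c "
from plant import env
print(env.finish_job())"
```

```text
the job is handed in; nothing more can be done
None
```

Both white pegs now lie released inside the basket: the loose one went in first, then the jammed one was pushed up flat onto the tray and lifted over. The job was handed in at about 18 s with no verdict shown, and I saw no sign of anything else being shifted.

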